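# Clamp the glass test disc with the fold-out crank handle

### The arm

A 7-joint arm with a two-finger parallel gripper is mounted at the origin on the work surface. World frame = base frame: x ahead of the robot, y to its left, z up, the work surface at z = 0. Lengths are in m, angles in degrees, forces in N, time in s.
With the tool pointing down it reaches from about 0.425 to 0.875 m from the base axis. Payload 4.7 kg.
Tool frame: the origin (TCP) lies midway between the tips of the shut fingers; the grasp point (between the pads) lies 19 mm behind it; z points along the fingers, y is the line along which they close (so a half turn about z gives the same grasp; the last joint's range is limited). The gripper opens to 87 mm and grips with 3 to 60 N. Pads are 19 mm wide; open, the fingers measure 117 mm over their backs; the gripper's body (75 mm by 190 mm) begins 51 mm behind the grasp point.
Start: joints at [64.578, 18.392, -4.016, 83.108, 1.295, 78.541, -3.26], TCP at [0.287, -0.583, 0.223] pointing down, gripper open.
Joint ranges: [-163.93, 163.93], [-17.29, 119.83], [-79.2, 71.16], [3.27, 140.29], [-89.18, 269.18], [5.43, 117.66], [-154.24, 154.24]. Speed limits (degrees/s): [147.25, 147.25, 180, 180, 180, 180, 180].

### API

Orientations are given as [roll, pitch, yaw] about the fixed x, y, z axes, in that order (R = Rz(yaw) Ry(pitch) Rx(roll)).
In Python, from cell import env, viewer, boxes_of, masks_of gives the robot as it stands. The module is installed in compiled form; this text tells all that it offers.
- The arm moves only by the tool apply_moves, never from a script. Its argument "moves" is a list of rows, each a list of 7 numbers: the shift along the tool's x, y, z scaled (see below), then the turn, a rotation vector about the tool's x, y, z scaled (see below), then the opening, from 0 (shut) to 1 (fully open). A call has 1 to 20 rows; each row is the pose to reach, as a shift and turn from the pose commanded when the call began, along the tool's axes at that moment; what a row does not reach only later rows make up. The controller multiplies each number of a shift by 0.2 m and each number of a turn by 1.5 rad. A row lasts 1/10 s, in which the tool goes at most 50 mm and 8.59 degrees, less where a joint would pass 70% of its speed; a pose out of reach is approached as far as the arm can. A call with a number of a shift or a turn outside -1 to 1 is refused whole. A call with a gripper value outside its range is refused whole. The fingers move at their own pace and stop on an object; "grip_force" is the grip in N (left out, the last holds). Time passes only in rows, so rows that repeat a pose let the fingers close. It gives the time, the measured TCP pose, the force, the opening and the grip force at its end, in the units of the state.
- env.get_obs(): the state, without advancing time (a new reading comes with each control period).
- viewer.read_camera(name): name is "side" or "top" or "wrist"; returns the picture (400x640x3 uint8, red, green, blue); there is no depth.
- viewer.get_calibration(name): a dict with "fov_y" (degrees; the focal length in pixels is half the picture's height over the tangent of half this angle, whatever the lens; pixels are square), "cx", "cy" (the principal point, pixels), "k1" (the pictures are not rectified: a ray, as slopes to the right and down, at radius r is drawn at 1 + k1 r^2 times it, then the intrinsics apply), "position" and "orientation" of the camera in the world. Camera axes: x right, y up, looking along -z (the intrinsics and any distortion apply to the point x, -y, -z); pixel columns grow to the right and rows downward; lengths in m; the calibration is good to about 2 mm. A picture is of the moment at which its call begins: read the wrist's pose just before it. get_calibration takes no time and is no camera call; for the wrist camera it gives the pose at the moment of the call.
- env.sign_off(): hands the job in; it is judged then, once.
Trained networks look in the newest picture that a camera, given by its name, has taken for a name from the list of things; names that differ only in an ending like _2 or _b are one class to them, and where a whole thing is asked for, a point or a joint stands for the part that bears it (a point fixed in the world has none). Each returns a list of dicts, best first, with "conf" (0 to 1); they miss things now and then, are a little off and sometimes report something else, mostly with a low value. They report only what shows in the picture. A call takes as long as a camera call. They do not tell look-alikes from the thing itself.
- boxes_of(camera, target): "location" ([column, row] in pixels, amid what is visible of it).
- masks_of(camera, target): "pixels" (400x640 bool, what is visible of it) and "location" ([column, row] in pixels, amid what is visible of it).
The state is a dict: "time_s": time; "qpos": joint angles; "joint_velocities": joint speeds; "effort": joint torques, N m; "tool_pos": TCP position; "tool_rot": TCP orientation; "force": force on the tool from outside, world axes, zero at the start; "wrist_torque": the same for the moment, N m; "grip_width": finger opening in m; "grasp_force": force on a finger pad.
Only numpy, scipy, OpenCV 4.12 (cv2) and the standard library are available. Lean on these libraries where they do the work, as an engineer would, in place of code of your own. Each camera call takes 0.05 s, during which the arm holds its last target. There are 200 camera calls.

### The job

Swing the folded handle of the handwheel up until it stands upright, and crank the wheel clockwise (seen from above) with it until the jaw has pushed the glass test disc against the end stop and holds it there firmly but gently: feel for it, since the glass cracks if the wheel is forced. Then fold the handle back down flat on the wheel, leaving the disc clamped. Move the jaw and the disc only by means of the crank, and leave the loose things around the fixture alone.

Things in the scene. Friction and masses are not known exactly. Their poses are not given: they have to be found in the camera images.
- wheel_axis (a point): Fixed point: centre of the upper face of the handwheel, on its vertical axle. The wheel is a flat aluminium disc, diameter 152 mm, 15 mm thick, face 100 mm above the table, lying on a grey gearbox at one end of the aluminium fixture; a hub washer of 4 mm height and 14 mm radius is at the centre.
- handle_pivot (a point): Centre of the handle's hinge, in a dark lug on the wheel: 60 mm from the wheel axis, 22 mm above the wheel's upper face (122 mm above the table). It travels round with the wheel. The hinge axis is level and tangential to the wheel. The lug is 20 mm (radial) by 41 mm (tangential) and reaches 25 mm above the wheel face.
- handle_grip (a point): Point on the handle's centreline, 50 mm from its hinge. The handle is a straight black cylinder, diameter 20 mm, free end 78 mm from the hinge. Folded, it lies level across the wheel's centre, its centreline 22 mm above the wheel face (12 mm clear below). Upright, its top is 200 mm above the table. Pinched hard, it turns stiffly between the pads and lags as it swings; re-take it half-way.
- crank_handle (a joint): Handle hinge angle, rad: 0 folded flat (stop), 1.571 upright, 1.66 its stop just past upright; the free end rises in an arc from over the wheel's centre to above the pivot. It stays where it is left, by friction (0.06 N m, 1.2 N at the grip point). The black grip is a sleeve that spins freely about the handle's own length, so full turns can be cranked without turning the wrist.
- wheel (a joint): Handwheel angle, rad: 0 at the start, growing clockwise seen from above. 10 mm of jaw travel per rad. Slow free turning takes 0.36 N m (5 to 6 N at the handle, 60 mm from the axis); each 10 N of clamping adds 0.1 N m (1.7 N at the handle) per 0.1 rad (6 mm of handle travel). After a quick move it coasts and hides the load; turn slowly to feel it. It stays where left. 3 to 8 rad are needed.
- jaw: The sliding jaw, an aluminium block 80 x 34 x 34 mm; origin at the foot of its front face, +y points along the bed to the disc and the end stop. Its sprung rubber pad's face is 18 mm ahead of the origin; it gives 1 mm per 10 N, 9 mm at most. A firm, gentle clamp is about 24 N: 3 to 4 N more at the handle than in slow free turning, 0.24 rad past the point where the disc meets the stop.
- disc: The loose glass test disc in its black mount, diameter 80 mm, 20 mm thick, 0.25 kg, lying flat on the bed between two low guide rails; origin at the centre of its underside. It slides along the bed when the jaw pushes it. The dark steel end stop beyond it is bolted down at a different place along the bed each time (20 mm range); its position is not measured.
- lens_mid (a point): Bystander: loose black camera lens standing upright, diameter 38 mm, 54 mm tall; point 20 mm up its axis.
- spacer_mid (a point): Bystander: loose steel ring, diameter 48 mm, 14 mm high, flat on the table; point 20 mm above its underside.
- driver: Bystander: loose screwdriver with black grip lying on the table, 170 mm long; origin under its middle.
Things that resemble listed ones, but are neither listed nor needed, are in the scene too. What is shaped like the disc but pink or yellow is not meant.

How it is judged:
By the outcome, as a careful person would: the job done as asked, in the order asked, and still so for the second after the job is handed in, with the robot touching nothing.
It also fails if it takes over 72 s, if anything falls off the work surface, if the arm or the gripper's body presses on something with over 40 N, if the wrist force passes 120 N, or if a joint passes its speed limit or range.

## Working session

There is one attempt and no reset: what is moved stays moved. The work goes in short steps, Python scripts to look and compute and a tool call to move; the robot and the scene stay as the last step left them, time stands still between calls to the robot, and variables do not carry over. Pictures are saved under pics/ and viewed, at most 10 in all, crops included, and the job is handed in when it is done.

Besides the shell and the picture viewer there is one more tool, called after "Emit:" as a command line: name --pt "numbers of a row" for each row, then --argument value for the rest. apply_moves: Moves the arm, as the interface text tells. Shifts and turns lie within -1 to 1; 1 stands for 0.2 m of shift or 1.5 rad of turn. Its arguments: {"type":"object","properties":{"moves":{"type":"array","items":{"type":"array","items":{"type":"number","minimum":-1,"maximum":1}}},"grip_force":{"type":"number"}},"required":["moves"]}

```bash
mkdir -p pics; python3 - <<'E'
from cell import env, viewer, boxes_of, masks_of
import cv2,numpy as np
o=env.get_obs(); print({k:np.round(v,3) for k,v in o.items()})
ims=[]
for c in("top","side"):
    im=viewer.read_camera(c); cv2.imwrite(f"pics/{c}0.png",im[...,::-1])
    print(c,viewer.get_calibration(c))
    for t in("wheel_axis","handle_pivot","handle_grip","crank_handle","wheel","jaw","disc","lens_mid","spacer_mid","driver"):
        try: print(t,[(np.round(b["location"]),round(b["conf"],2)) for b in boxes_of(c,t)][:4])
        except Exception as e: print(t,e)
E
```

```text
{'time_s': np.float64(0.0), 'qpos': array([64.579, 18.438, -4.018, 83.173,  1.296, 78.541, -3.259]), 'joint_velocities': array([-0.04 ,  0.042, -0.005,  0.112,  0.016,  0.006,  0.121]), 'effort': array([-0.0000e+00, -4.9129e+01, -4.0400e-01, -3.1252e+01, -6.4000e-02,
        4.4000e-02,  0.0000e+00]), 'tool_pos': array([ 0.287, -0.583,  0.221]), 'tool_rot': array([-1.79893e+02,  6.00000e-03,  2.62340e+01]), 'force': array([ 0.417, -0.376, -0.301]), 'wrist_torque': array([-0.058, -0.01 ,  0.001]), 'grasp_force': np.float64(0.0), 'grip_width': np.float64(0.087)}
top {'fov_y': 45.53260404147272, 'cx': 317.5028923977093, 'cy': 204.9153672404, 'k1': -0.09885129971963044, 'position': array([0.4388147 , 0.06592881, 0.94525112]), 'orientation': array([  8.44813471,  -0.60640749, -90.71897779])}
wheel_axis [(array([464., 222.]), 0.93)]
handle_pivot [(array([463., 225.]), 0.58)]
handle_grip [(array([471., 212.]), 0.67)]
crank_handle [(array([474., 206.]), 0.85)]
wheel [(array([461., 225.]), 0.76)]
jaw [(array([374., 244.]), 0.75)]
disc [(array([246., 347.]), 0.95), (array([321., 257.]), 0.84),
[... 246 characters left out ...]
.23835265857286, 'cy': 205.1721085134333, 'k1': -0.008063019435362502, 'position': array([ 0.44722783, -0.66220066,  0.77076834]), 'orientation': array([47.54579254,  1.07430277, -9.27796201])}
wheel_axis [(array([330., 323.]), 0.84)]
handle_pivot [(array([328., 326.]), 0.66), (array([341., 211.]), 0.5)]
handle_grip [(array([341., 308.]), 0.72), (array([329., 321.]), 0.42)]
crank_handle [(array([339., 310.]), 0.61)]
wheel [(array([330., 321.]), 0.7)]
jaw []
disc [(array([242., 185.]), 0.93), (array([205., 210.]), 0.82), (array([283., 235.]), 0.7)]
lens_mid [(array([239., 289.]), 0.66)]
spacer_mid [(array([327., 325.]), 0.69), (array([373., 257.]), 0.6), (array([342., 213.]), 0.51)]
driver []
```

View pics/top0.png

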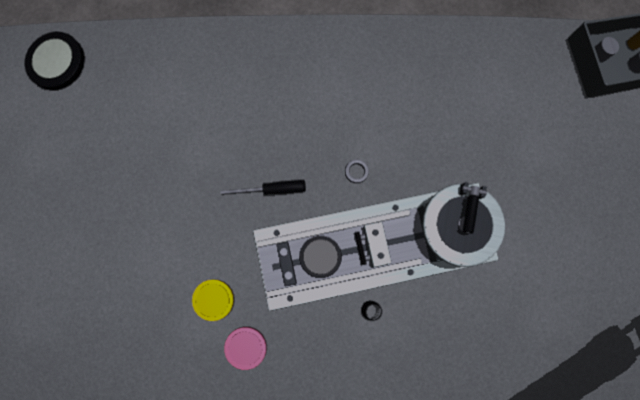

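View pics/side0.png

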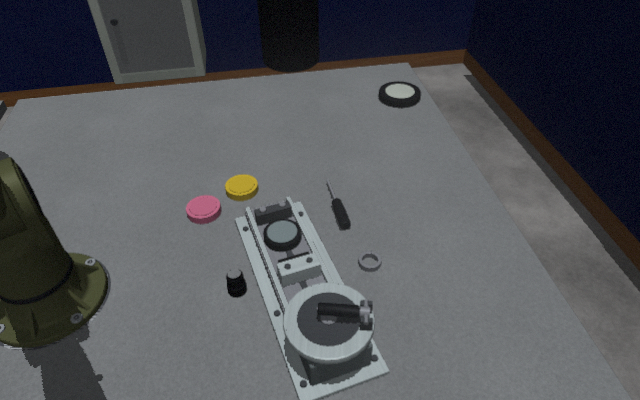

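The top picture shows the fixture. The wheel is at about (464,224) with its lug at (473,190), and the handle is folded towards (467,232). The jaw is at (375,245), the disc at (321,257) and the end stop at (287,263). The lens is at (371,311), the ring at (356,171) and the screwdriver at (285,187). The disc candidates are grey (321,257), yellow (212,300), pink (246,348) and a white-black one (55,60). Only the grey one lies on the bed. I'll localise the wheel and lug with enlarged crops.

```bash
cat > h.py <<'E'
import numpy as np,cv2
from scipy.spatial.transform import Rotation as R
def cal(c): 
    from cell import viewer
    return viewer.get_calibration(c)
def proj(k,P):
    P=np.atleast_2d(P); p=(P-k["position"])@R.from_euler("xyz",k["orientation"],degrees=True).as_matrix()
    s=np.c_[p[:,0],-p[:,1]]/-p[:,2:]; s=s*(1+k["k1"]*(s**2).sum(1,keepdims=True))
    return s*(200/np.tan(np.radians(k["fov_y"]/2)))+[k["cx"],k["cy"]]
def onz(k,uv,z):
    from scipy.optimize import fsolve
    return np.r_[fsolve(lambda q: (proj(k,[q[0],q[1],z])-uv).ravel(), [0.45,0.0]),z]
def circ(c,r,n=72):
    a=np.linspace(0,2*np.pi,n); return np.c_[c[0]+r*np.cos(a),c[1]+r*np.sin(a),np.full(n,c[2])]
E
python3 - <<'E'
from h import *
from scipy.optimize import least_squares
ks={c:cal(c) for c in("top","side")}
t=cv2.imread("pics/top0.png"); g=cv2.cvtColor(t,cv2.COLOR_BGR2GRAY)
c0=onz(ks["top"],[464,224],.1); print(c0)
# refine: bright inside/dark outside rim
G={c:cv2.GaussianBlur(cv2.imread(f"pics/{c}0.png",0),(0,0),1.0).astype(np.float32) for c in ks}
def score(c,cam):
    def s(r):
        q=proj(ks[cam],circ(c,r)).astype(np.float32); return cv2.remap(G[cam],q[:,0:1],q[:,1:2],cv2.INTER_LINEAR).ravel()
    return np.clip(s(.073)-s(.079),-20,60).mean()
for cam in ks:
    best=max((score([x,y,.1],cam),x,y) for x in np.arange(c0[0]-.02,c0[0]+.02,.001) for y in np.arange(c0[1]-.02,c0[1]+.02,.001)); print(cam,best)
both=max((score([x,y,.1],"top")+score([x,y,.1],"side"),x,y) for x in np.arange(c0[0]-.02,c0[0]+.02,.001) for y in np.arange(c0[1]-.02,c0[1]+.02,.001)); print(both)
C=np.r_[both[1:],.1]
for uv,z in (([473,190],.122),([467,232],.122)): 
    p=onz(ks["top"],uv,z); print(p,np.hypot(*(p-C)[:2]),np.degrees(np.arctan2(*(p-C)[1::-1])))
for n,uv,z in(("jaw",[376,245],.06),("disc",[321,257],.04),("stop",[287,263],.05),("lens",[371,311],.04),("ring",[356,171],.01)): print(n,onz(ks["top"],uv,z))
out=[]
for cam,(u,v,w,h) in(("top",(410,165,110,110)),("side",(270,270,120,110))):
    im=cv2.imread(f"pics/{cam}0.png"); im=cv2.resize(im[v:v+h,u:u+w],(400,400*h//w),interpolation=cv2.INTER_CUBIC); f=400/w
    q=((proj(ks[cam],circ(C,.076))-[u,v]+.5)*f).astype(int); cv2.polylines(im,[q],True,(0,0,255),1)
    im=cv2.copyMakeBorder(im,0,400-im.shape[0],0,0,cv2.BORDER_CONSTANT) if im.shape[0]<400 else im[:400]; out.append(im)
cv2.imwrite("pics/c1.png",np.hstack(out))
E
```

```text
[ 0.52649722 -0.20871011  0.1       ]
top (np.float32(38.86236), np.float64(0.5264972192852115), np.float64(-0.2087101137536357))
side (np.float32(30.52253), np.float64(0.5274972192852115), np.float64(-0.21271011375363572))
(np.float32(66.55603), np.float64(0.5274972192852115), np.float64(-0.2097101137536357))
[ 0.58478118 -0.22149085  0.122     ] 0.058482795868892525 -11.621141063613408
[ 0.51002812 -0.20617052  0.122     ] 0.01782409356078453 168.54578465633608
jaw [ 0.49355822 -0.05302568  0.06      ]
disc [0.47344615 0.04929412 0.04      ]
stop [0.46262077 0.11313124 0.05      ]
lens [ 0.37124178 -0.04299034  0.04      ]
ring [ 0.64563885 -0.02393301  0.01      ]
```

View pics/c1.png

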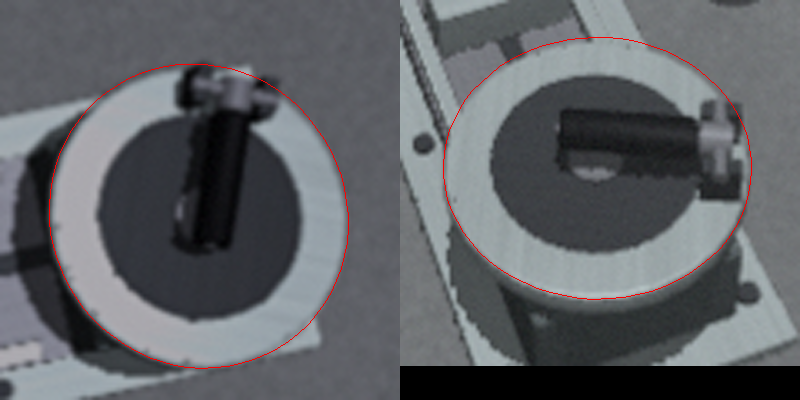

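The wheel centre fits at (0.527,-0.210), and the lug lies at −11.6° from it. The red circle sits on the rim in both crops: lug at crop-left (228,90), handle running to (210,245). The only handle is the one on this wheel. Next I move above it, yawing 37.8° so the fingers close along the tangent.

Emit:
apply_moves --pt "0.5 -0.28 0 0 0 0.1 1" --pt "1 -0.55 0 0 0 0.22 1" --pt "1 -0.55 0 0 0 0.22 1" --pt "1 -0.55 0 0 0 0.22 1" --pt "1 -0.55 0 0 0 0.22 1"

```text
time_s: 1.6
tool_pos: [0.4212, -0.3916, 0.223]
tool_rot: [-180.0, -0.1, 7.6]
force: [1.2, -1.1, -0.1]
grip_width: 0.0867
grasp_force: 0.0
```

```bash
cat >> h.py <<'E'
C=np.array([.527,-.210,.1]); PSI=np.radians(-11.6)
def rvec(a): return np.array([np.cos(a),np.sin(a),0])
def shift(cmdrot,d):  # world delta -> move units
    return np.round(R.from_euler("xyz",cmdrot,degrees=True).inv().apply(d)/.2,3)
E
python3 - <<'E'
from h import *
from cell import env
o=env.get_obs(); print(o["tool_pos"],o["tool_rot"],o["force"],o["time_s"])
T=C+.015*rvec(PSI); T[2]=.2; print(T,shift([180,0,26.23-18.9],T-o["tool_pos"]), (o["tool_rot"][2]+11.6)/57.2958/1.5)
E
```

```text
[ 0.42115247 -0.39159258  0.22299829] [-1.79959644e+02 -1.01579360e-01  7.61888149e+00] [ 1.24640408 -1.13548907 -0.1082539 ] 1.6
[ 0.54169363 -0.21301617  0.2       ] [ 0.712 -0.809  0.115] 0.22362176044188578
```

Emit:
apply_moves --pt "0.35 -0.4 0.06 0 0 0.11 1" --pt "0.712 -0.805 0.115 0 0 0.22 1" --pt "0.712 -0.805 0.115 0 0 0.22 1" --pt "0.712 -0.805 0.115 0 0 0.22 1" --pt "0.712 -0.805 0.115 0 0 0.22 1" --pt "0.712 -0.805 0.115 0 0 0.22 1" --pt "0.712 -0.805 0.115 0 0 0.22 1"

```text
time_s: 2.3
tool_pos: [0.5387, -0.2183, 0.1995]
tool_rot: [180.0, 0.0, -11.5]
force: [-0.1, -0.8, -0.5]
grip_width: 0.087
grasp_force: 0.0
```

```bash
python3 - <<'E'
from h import *
from cell import env,viewer
o=env.get_obs(); print(o["tool_pos"],o["tool_rot"],o["force"],o["time_s"],o["qpos"])
k=cal("wrist"); im=viewer.read_camera("wrist")[...,::-1].copy()
r=rvec(PSI); piv=C+.06*r+[0,0,.022]
pts=proj(k,[C,piv,piv-.05*r,piv-.078*r]); print(pts)
for p in pts: cv2.circle(im,tuple(int(x) for x in p),3,(0,0,255),1)
cv2.polylines(im,[proj(k,circ(C,.076)).astype(int)],True,(0,255,0),1)
cv2.imwrite("pics/w1.png",im)
E
```

```text
[ 0.53866272 -0.21827718  0.1994732 ] [ 1.79957204e+02  2.46136090e-02 -1.15293499e+01] [-0.11390001 -0.79444372 -0.45205543] 2.3 [ 33.99781936  11.58704318 -16.6621741   94.63124927   3.47653687
  74.30330811 -84.81520698]
[[313.53928559 210.8722686 ]
 [312.53686286 148.33588136]
 [312.88463104 207.74086846]
 [313.07394006 238.33124727]]
```

View pics/w1.png

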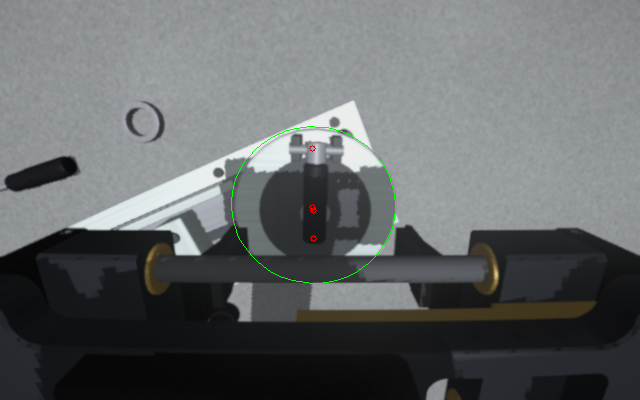

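The wrist view agrees with the estimate to about 2 px: lug at (316,150), handle tip at (314,242), ring and driver off to the left. I go down straddling the handle.

Emit:
apply_moves --pt "0.005 -0.02 0.2 0 0 0 0.7" --pt "0.005 -0.02 0.4 0 0 0 0.6" --pt "0.005 -0.02 0.46 0 0 0 0.5" --pt "0.005 -0.02 0.46 0 0 0 0.45" --pt "0.005 -0.02 0.46 0 0 0 0.4" --pt "0.005 -0.02 0.46 0 0 0 0.35" --grip_force 8

```text
time_s: 2.95
tool_pos: [0.542, -0.2155, 0.11]
tool_rot: [179.9, -0.2, -11.6]
force: [-0.3, -0.7, -0.1]
grip_width: 0.0469
grasp_force: 0.0
```

Emit:
apply_moves --pt "0 0 0 0 0 0 0" --pt "0 0 0 0 0 0 0" --pt "0 0 0 0 0 0 0" --pt "0 0 0 0 0 0 0" --pt "0 0 0 0 0 0 0" --grip_force 8

```text
time_s: 3.45
tool_pos: [0.541, -0.2135, 0.1078]
tool_rot: [-179.9, -0.0, -11.6]
force: [0.2, 2.8, 1.0]
grip_width: 0.0199
grasp_force: 8.0
```

Emit:
apply_moves --pt "0.001 -0.005 -0.02 0 0 0 0" --pt "0.003 -0.005 -0.039 0 0 0 0" --pt "0.008 -0.005 -0.058 0 0 0 0" --pt "0.014 -0.005 -0.077 0 0 0 0" --pt "0.021 -0.005 -0.095 0 0 0 0" --pt "0.03 -0.005 -0.1125 0 0 0 0" --pt "0.041 -0.005 -0.129 0 0 0 0" --pt "0.053 -0.005 -0.145 0 0 0 0" --pt "0.066 -0.005 -0.159 0 0 0 0" --pt "0.08 -0.005 -0.172 0 0 0 0" --pt "0.08 -0.005 -0.172 0 0 0 0"

```text
time_s: 4.55
tool_pos: [0.5568, -0.2171, 0.1426]
tool_rot: [180.0, -0.0, -11.6]
force: [-2.0, 2.8, 1.1]
grip_width: 0.02
grasp_force: 8.0
```

```bash
python3 - <<'E'
from h import *
from cell import env,viewer
o=env.get_obs(); print(o["tool_pos"],o["force"],o["wrist_torque"],o["grip_width"])
ims=[]
for c,(u,v) in(("top",(410,145)),("side",(270,240))):
    im=viewer.read_camera(c)[...,::-1][v:v+130,u:u+110]; ims.append(cv2.resize(im,(396,468),interpolation=cv2.INTER_CUBIC))
cv2.imwrite("pics/c2.png",np.hstack(ims))
E
```

```text
[ 0.55680651 -0.21705113  0.14256987] [-1.9899159   2.7680834   1.08563164] [ 0.41876252  0.51534715 -0.04787207] 0.019963115455056763
```

View pics/c2.png

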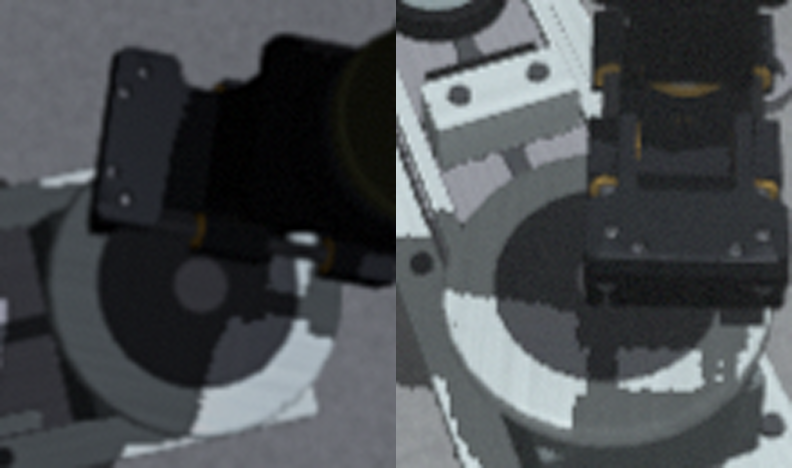

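The gripper hides the handle, but the hub at crop-left (200,288) is uncovered, so the handle has swung up. I re-take it a little lower.

Emit:
apply_moves --pt "0 0 0 0 0 0 0.4" --pt "0 0 0.015 0 0 0 0.4" --pt "0 0 0.03 0 0 0 0.4" --pt "0 0 0.03 0 0 0 0" --pt "0 0 0.03 0 0 0 0" --pt "0 0 0.03 0 0 0 0" --pt "0 0 0.03 0 0 0 0"

```text
time_s: 5.35
tool_pos: [0.5565, -0.2168, 0.1359]
tool_rot: [180.0, -0.0, -11.6]
force: [0.4, 0.1, -0.2]
grip_width: 0.0197
grasp_force: 8.0
```

```bash
python3 - <<'E'
from h import *
from cell import env
o=env.get_obs(); print(o["tool_pos"],o["force"],o["wrist_torque"],o["grip_width"],o["grasp_force"])
L=.225
for t in range(55,101,5):
    a=np.radians(t); print(t,np.round([L*(np.cos(np.radians(50))-np.cos(a)),-L*(np.sin(a)-np.sin(np.radians(50)))],3))
E
```

```text
[ 0.55647785 -0.21680698  0.13594618] [ 0.41638972  0.11597151 -0.21272204] [-0.04380982  0.02156869 -0.01062065] 0.01971093480292702 7.986895497024307
55 [ 0.016 -0.012]
60 [ 0.032 -0.022]
65 [ 0.05  -0.032]
70 [ 0.068 -0.039]
75 [ 0.086 -0.045]
80 [ 0.106 -0.049]
85 [ 0.125 -0.052]
90 [ 0.145 -0.053]
95 [ 0.164 -0.052]
100 [ 0.184 -0.049]
```

Emit:
apply_moves --pt "0.016 0 0.018 0 0 0 0" --pt "0.032 0 0.008 0 0 0 0" --pt "0.05 0 -0.002 0 0 0 0" --pt "0.068 0 -0.009 0 0 0 0" --pt "0.086 0 -0.015 0 0 0 0" --pt "0.106 0 -0.019 0 0 0 0" --pt "0.125 0 -0.022 0 0 0 0" --pt "0.145 0 -0.023 0 0 0 0" --pt "0.155 0 -0.023 0 0 0 0" --pt "0.165 0 -0.022 0 0 0 0" --pt "0.165 0 -0.022 0 0 0 0"

```text
time_s: 6.45
tool_pos: [0.5876, -0.2238, 0.1403]
tool_rot: [180.0, 0.1, -11.6]
force: [-5.4, -0.0, 3.6]
grip_width: 0.0196
grasp_force: 8.0
```

```bash
python3 - <<'E'
from h import *
from cell import env,viewer
o=env.get_obs(); print(o["tool_pos"],o["force"],o["wrist_torque"],o["grip_width"])
E
```

```text
[ 0.58761235 -0.22377448  0.14034073] [-5.36053425 -0.0156321   3.57062701] [ 0.05548052  1.30226647 -0.01709883] 0.019573320306909225
```

Emit:
apply_moves --pt "0 0 0 0 0 0 0.35" --pt "-0.005 0 0 0 0 0 0.35" --pt "-0.008 0 0 0 0 0 0.35"

```text
time_s: 6.75
tool_pos: [0.5877, -0.2227, 0.1403]
tool_rot: [-180.0, -0.1, -11.6]
force: [-0.2, 0.5, -0.4]
grip_width: 0.0298
grasp_force: 0.0
```

```bash
python3 - <<'E'
from h import *
from cell import env,viewer
o=env.get_obs(); print(o["tool_pos"],o["force"],o["wrist_torque"],o["grip_width"])
k=cal("wrist"); im=viewer.read_camera("wrist")[...,::-1].copy()
r=rvec(PSI); piv=C+.06*r+[0,0,.022]
k2=cal("side"); s=viewer.read_camera("side")[...,::-1].copy()
print(proj(k,[piv,piv+[0,0,.078]]),proj(k2,[piv,piv+[0,0,.078]]))
a=im[60:360,160:480]; b=cv2.resize(s[230:350,290:420],(325,300),interpolation=cv2.INTER_CUBIC)
cv2.imwrite("pics/w2.png",np.hstack([a,b]))
E
```

```text
[ 0.5876864  -0.22272611  0.14032388] [-0.1858831   0.48138571 -0.35261416] [ 0.04153069  0.04953266 -0.04610965] 0.029795251093303294
[[319.03574275 233.45739043]
 [317.8712092  307.74063648]] [[365.62688081 310.35919537]
 [368.19307687 279.71203712]]
```

View pics/w2.png

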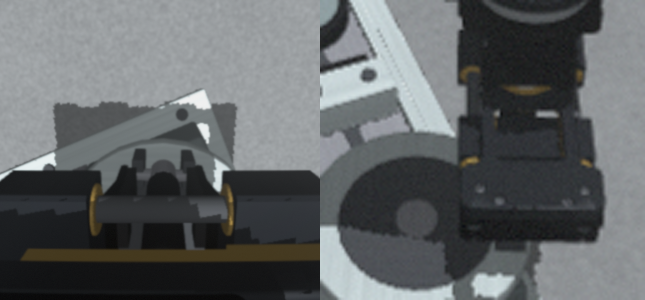

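The handle stands between the fingers at crop-left (163,190), after pushing back with 5.4 N at its stop. Now I pinch it firmly and start cranking: +tool y is clockwise, radius 60 mm.

```bash
cat >> h.py <<'E'
def arc(a0,a1,n,ox=0,oy=0):
    for a in np.linspace(a0,a1,n+1)[1:]:
        print("[%.3f, %.3f, 0, 0, 0, 0, 0],"%(.3*(np.cos(a)-np.cos(a0))+ox,.3*(np.sin(a)-np.sin(a0))+oy),end=" ")
    print()
def feel(phi):
    from cell import env
    o=env.get_obs(); ex=np.array([np.cos(PSI),np.sin(PSI),0]); ey=np.array([np.sin(PSI),-np.cos(PSI),0])
    d=o["tool_pos"]-C; p=np.array([d@ex,d@ey]); a=np.arctan2(p[1],p[0]); f=np.array([o["force"]@ex,o["force"]@ey])
    print("t %.2f r %.1f phi %.3f | Fr %.2f Ft %.2f Fz %.2f"%(o["time_s"],1e3*np.hypot(*p),a%(2*np.pi),f@[np.cos(a),np.sin(a)],f@[-np.sin(a),np.cos(a)],o["force"][2]),"z %.4f"%o["tool_pos"][2],"w",o["grip_width"])
E
python3 -c "
from h import *
arc(0,1.5,15,-.006,-.004)"
```

```text
[-0.007, 0.026, 0, 0, 0, 0, 0], [-0.012, 0.056, 0, 0, 0, 0, 0], [-0.019, 0.085, 0, 0, 0, 0, 0], [-0.030, 0.113, 0, 0, 0, 0, 0], [-0.043, 0.140, 0, 0, 0, 0, 0], [-0.058, 0.165, 0, 0, 0, 0, 0], [-0.077, 0.189, 0, 0, 0, 0, 0], [-0.097, 0.211, 0, 0, 0, 0, 0], [-0.120, 0.231, 0, 0, 0, 0, 0], [-0.144, 0.248, 0, 0, 0, 0, 0], [-0.170, 0.263, 0, 0, 0, 0, 0], [-0.197, 0.276, 0, 0, 0, 0, 0], [-0.226, 0.285, 0, 0, 0, 0, 0], [-0.255, 0.292, 0, 0, 0, 0, 0], [-0.285, 0.295, 0, 0, 0, 0, 0],
```

Emit:
apply_moves --pt "-0.006 -0.004 0 0 0 0 0" --pt "-0.006 -0.004 0 0 0 0 0" --pt "-0.006 -0.004 0 0 0 0 0" --pt "-0.007 0.011 0 0 0 0 0" --pt "-0.007 0.026 0 0 0 0 0" --pt "-0.012 0.056 0 0 0 0 0" --pt "-0.019 0.085 0 0 0 0 0" --pt "-0.03 0.113 0 0 0 0 0" --pt "-0.043 0.14 0 0 0 0 0" --pt "-0.058 0.165 0 0 0 0 0" --pt "-0.077 0.189 0 0 0 0 0" --pt "-0.097 0.211 0 0 0 0 0" --grip_force 25

```text
time_s: 8.05
tool_pos: [0.5631, -0.2595, 0.1407]
tool_rot: [-180.0, -0.4, -11.4]
force: [7.8, 0.4, -3.4]
grip_width: 0.0195
grasp_force: 25.0
```

```bash
python3 -c "
from h import *
feel(0);arc(.8,2.4,16)"
```

```text
t 8.05 r 61.2 phi 0.739 | Fr 4.22 Ft -6.54 Fz -3.44 z 0.1407 w 0.0194821708712085
[-0.023, 0.020, 0, 0, 0, 0, 0], [-0.047, 0.037, 0, 0, 0, 0, 0], [-0.073, 0.052, 0, 0, 0, 0, 0], [-0.100, 0.064, 0, 0, 0, 0, 0], [-0.129, 0.074, 0, 0, 0, 0, 0], [-0.158, 0.080, 0, 0, 0, 0, 0], [-0.188, 0.084, 0, 0, 0, 0, 0], [-0.218, 0.085, 0, 0, 0, 0, 0], [-0.248, 0.082, 0, 0, 0, 0, 0], [-0.277, 0.077, 0, 0, 0, 0, 0], [-0.306, 0.069, 0, 0, 0, 0, 0], [-0.334, 0.058, 0, 0, 0, 0, 0], [-0.360, 0.044, 0, 0, 0, 0, 0], [-0.386, 0.027, 0, 0, 0, 0, 0], [-0.409, 0.009, 0, 0, 0, 0, 0], [-0.430, -0.013, 0, 0, 0, 0, 0],
```

Emit:
apply_moves --pt "-0.023 0.02 0 0 0 0 0" --pt "-0.047 0.037 0 0 0 0 0" --pt "-0.073 0.052 0 0 0 0 0" --pt "-0.1 0.064 0 0 0 0 0" --pt "-0.129 0.074 0 0 0 0 0" --pt "-0.158 0.08 0 0 0 0 0" --pt "-0.188 0.084 0 0 0 0 0" --pt "-0.218 0.085 0 0 0 0 0" --pt "-0.248 0.082 0 0 0 0 0" --pt "-0.277 0.077 0 0 0 0 0" --pt "-0.306 0.069 0 0 0 0 0" --pt "-0.334 0.058 0 0 0 0 0"

```text
time_s: 9.25
tool_pos: [0.4942, -0.2583, 0.1407]
tool_rot: [-180.0, -0.3, -11.5]
force: [7.0, -1.5, -3.1]
grip_width: 0.0194
grasp_force: 25.0
```

```bash
python3 - <<'E'
from h import *
from cell import viewer
feel(0);arc(2.0,3.2,12)
im=viewer.read_camera("top")[...,::-1]; cv2.imwrite("pics/t3.png",cv2.resize(im[140:320,240:530],(800,497),interpolation=cv2.INTER_CUBIC))
E
```

```text
t 9.25 r 58.4 phi 1.964 | Fr -2.72 Ft -6.64 Fz -3.08 z 0.1407 w 0.019434468170151986
[-0.027, -0.014, 0, 0, 0, 0, 0], [-0.052, -0.030, 0, 0, 0, 0, 0], [-0.075, -0.049, 0, 0, 0, 0, 0], [-0.096, -0.070, 0, 0, 0, 0, 0], [-0.115, -0.093, 0, 0, 0, 0, 0], [-0.132, -0.118, 0, 0, 0, 0, 0], [-0.146, -0.145, 0, 0, 0, 0, 0], [-0.158, -0.172, 0, 0, 0, 0, 0], [-0.166, -0.201, 0, 0, 0, 0, 0], [-0.172, -0.230, 0, 0, 0, 0, 0], [-0.175, -0.260, 0, 0, 0, 0, 0], [-0.175, -0.290, 0, 0, 0, 0, 0],
```

View pics/t3.png

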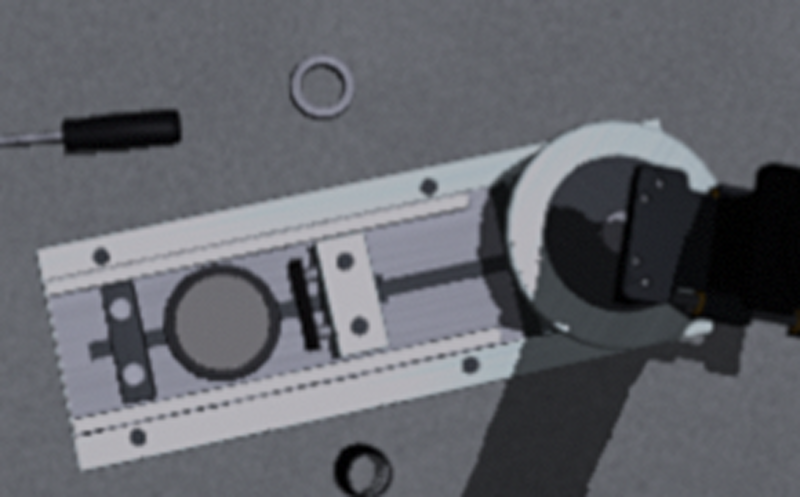

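The jaw has advanced about 20 mm: its pad is at (300,307), the disc at (222,322) and the stop's near edge at about (143,330). About 28 mm remains, so contact should come near 4.8 rad. A re-grip now will relieve the side load.

Emit:
apply_moves --pt "0 0 0 0 0 0 0.35" --pt "0 0 0 0 0 0 0.35" --pt "0 0 0 0 0 0 0" --pt "0 0 0 0 0 0 0" --pt "0 0 0 0 0 0 0" --pt "0 0 0 0 0 0 0"

```text
time_s: 9.9
tool_pos: [0.492, -0.2576, 0.1403]
tool_rot: [-179.9, 0.0, -11.6]
force: [-0.8, 2.5, 0.5]
grip_width: 0.0195
grasp_force: 25.0
```

```bash
python3 -c "
from h import *
feel(0)"
```

```text
t 9.90 r 59.1 phi 2.003 | Fr -1.52 Ft 2.10 Fz 0.51 z 0.1403 w 0.01954721538157155
```

Emit:
apply_moves --pt "-0.014 -0.007 0 0 0 0 0" --pt "-0.027 -0.014 0 0 0 0 0" --pt "-0.052 -0.03 0 0 0 0 0" --pt "-0.075 -0.049 0 0 0 0 0" --pt "-0.096 -0.07 0 0 0 0 0" --pt "-0.115 -0.093 0 0 0 0 0" --pt "-0.132 -0.118 0 0 0 0 0" --pt "-0.146 -0.145 0 0 0 0 0" --pt "-0.158 -0.172 0 0 0 0 0" --pt "-0.166 -0.201 0 0 0 0 0" --pt "-0.172 -0.23 0 0 0 0 0" --pt "-0.175 -0.26 0 0 0 0 0" --pt "-0.175 -0.29 0 0 0 0 0"

```text
time_s: 11.2
tool_pos: [0.4698, -0.1983, 0.1404]
tool_rot: [179.7, -0.2, -11.7]
force: [2.8, -7.2, -5.1]
grip_width: 0.0195
grasp_force: 25.0
```

```bash
python3 -c "
from h import *
feel(0); arc(3.2,4.2,14)"
```

```text
t 11.20 r 58.4 phi 3.142 | Fr -4.23 Ft -6.51 Fz -5.07 z 0.1404 w 0.019485271411885188
[0.002, -0.021, 0, 0, 0, 0, 0], [0.006, -0.042, 0, 0, 0, 0, 0], [0.011, -0.063, 0, 0, 0, 0, 0], [0.017, -0.084, 0, 0, 0, 0, 0], [0.025, -0.104, 0, 0, 0, 0, 0], [0.034, -0.123, 0, 0, 0, 0, 0], [0.045, -0.141, 0, 0, 0, 0, 0], [0.057, -0.159, 0, 0, 0, 0, 0], [0.070, -0.176, 0, 0, 0, 0, 0], [0.085, -0.192, 0, 0, 0, 0, 0], [0.100, -0.207, 0, 0, 0, 0, 0], [0.117, -0.220, 0, 0, 0, 0, 0], [0.134, -0.233, 0, 0, 0, 0, 0], [0.152, -0.244, 0, 0, 0, 0, 0],
```

Emit:
apply_moves --pt "0.01 -0.021 0 0 0 0 0" --pt "0.016 -0.042 0 0 0 0 0" --pt "0.021 -0.063 0 0 0 0 0" --pt "0.027 -0.084 0 0 0 0 0" --pt "0.035 -0.104 0 0 0 0 0" --pt "0.044 -0.123 0 0 0 0 0" --pt "0.055 -0.141 0 0 0 0 0" --pt "0.067 -0.159 0 0 0 0 0" --pt "0.08 -0.176 0 0 0 0 0" --pt "0.095 -0.192 0 0 0 0 0" --pt "0.11 -0.207 0 0 0 0 0"

```text
time_s: 12.3
tool_pos: [0.4961, -0.1601, 0.1402]
tool_rot: [179.8, 0.3, -11.7]
force: [-6.8, -0.7, 4.7]
grip_width: 0.0194
grasp_force: 25.0
```

```bash
sed -i 's/^C=np.array.*; PSI/C=np.array([.529,-.2104,.1]); PSI/' h.py; python3 - <<'E'
from h import *
from cell import viewer
feel(0);a=3.2+11/14; arc(a,a+.4,14)
im=viewer.read_camera("top")[...,::-1]; cv2.imwrite("pics/t4.png",cv2.resize(im[190:310,240:440],(800,480),interpolation=cv2.INTER_CUBIC))
E
```

```text
t 12.30 r 60.1 phi 3.930 | Fr 3.10 Ft -6.08 Fz 4.73 z 0.1402 w 0.019448164277110058
[0.006, -0.006, 0, 0, 0, 0, 0], [0.013, -0.011, 0, 0, 0, 0, 0], [0.020, -0.016, 0, 0, 0, 0, 0], [0.027, -0.021, 0, 0, 0, 0, 0], [0.034, -0.026, 0, 0, 0, 0, 0], [0.041, -0.031, 0, 0, 0, 0, 0], [0.049, -0.035, 0, 0, 0, 0, 0], [0.056, -0.039, 0, 0, 0, 0, 0], [0.064, -0.043, 0, 0, 0, 0, 0], [0.071, -0.047, 0, 0, 0, 0, 0], [0.079, -0.051, 0, 0, 0, 0, 0], [0.087, -0.054, 0, 0, 0, 0, 0], [0.095, -0.057, 0, 0, 0, 0, 0], [0.103, -0.060, 0, 0, 0, 0, 0],
```

View pics/t4.png

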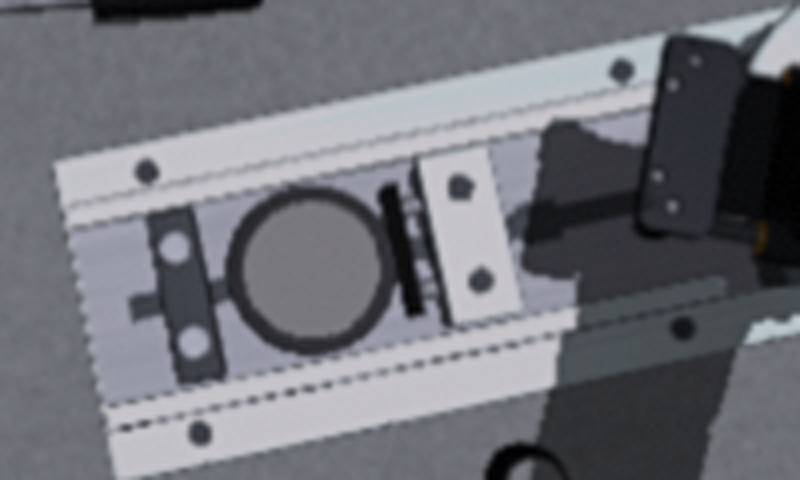

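The pad at (400,255) has reached the disc at (312,270). The stop's near face is about 20 px (9 mm) away, so contact should come near 4.8–4.9 rad. I turn slowly from here.

Emit:
apply_moves --pt "0.006 -0.006 0 0 0 0 0" --pt "0.013 -0.011 0 0 0 0 0" --pt "0.02 -0.016 0 0 0 0 0" --pt "0.027 -0.021 0 0 0 0 0" --pt "0.034 -0.026 0 0 0 0 0" --pt "0.041 -0.031 0 0 0 0 0" --pt "0.049 -0.035 0 0 0 0 0" --pt "0.056 -0.039 0 0 0 0 0" --pt "0.064 -0.043 0 0 0 0 0" --pt "0.071 -0.047 0 0 0 0 0" --pt "0.079 -0.051 0 0 0 0 0" --pt "0.087 -0.054 0 0 0 0 0" --pt "0.095 -0.057 0 0 0 0 0" --pt "0.103 -0.06 0 0 0 0 0"

```text
time_s: 13.75
tool_pos: [0.5189, -0.1511, 0.1402]
tool_rot: [179.9, 0.3, -11.6]
force: [-7.2, 1.7, 5.4]
grip_width: 0.0194
grasp_force: 25.0
```

```bash
python3 - <<'E'
from h import *
feel(0)
E
```

```text
t 13.75 r 60.1 phi 4.342 | Fr 2.87 Ft -6.78 Fz 5.41 z 0.1402 w 0.01936805051572546
```

Emit:
apply_moves --pt "0 0 0 0 0 0 0.35" --pt "0 0 0 0 0 0 0.35" --pt "0 0 0 0 0 0 0" --pt "0 0 0 0 0 0 0" --pt "0 0 0 0 0 0 0" --pt "0 0 0 0 0 0 0"

```text
time_s: 14.35
tool_pos: [0.5218, -0.1514, 0.1404]
tool_rot: [180.0, -0.0, -11.6]
force: [-0.6, -1.7, 0.3]
grip_width: 0.0195
grasp_force: 25.0
```

```bash
python3 - <<'E'
from h import *
feel(0); a=3.2+11/14+.4; print(a); arc(a,a+.24,8); arc(a+.24,a+.36,4)
E
```

```text
t 14.35 r 59.4 phi 4.388 | Fr -1.66 Ft -0.82 Fz 0.26 z 0.1404 w 0.019470371803657543
4.385714285714286
[0.009, -0.003, 0, 0, 0, 0, 0], [0.017, -0.005, 0, 0, 0, 0, 0], [0.026, -0.008, 0, 0, 0, 0, 0], [0.035, -0.009, 0, 0, 0, 0, 0], [0.044, -0.011, 0, 0, 0, 0, 0], [0.052, -0.013, 0, 0, 0, 0, 0], [0.061, -0.014, 0, 0, 0, 0, 0], [0.070, -0.015, 0, 0, 0, 0, 0], 
[0.009, -0.001, 0, 0, 0, 0, 0], [0.018, -0.001, 0, 0, 0, 0, 0], [0.027, -0.001, 0, 0, 0, 0, 0], [0.036, -0.001, 0, 0, 0, 0, 0],
```

Emit:
apply_moves --pt "0.009 -0.003 0 0 0 0 0" --pt "0.017 -0.005 0 0 0 0 0" --pt "0.026 -0.008 0 0 0 0 0" --pt "0.035 -0.009 0 0 0 0 0" --pt "0.044 -0.011 0 0 0 0 0" --pt "0.052 -0.013 0 0 0 0 0" --pt "0.061 -0.014 0 0 0 0 0" --pt "0.07 -0.015 0 0 0 0 0"

```text
time_s: 15.15
tool_pos: [0.5342, -0.1506, 0.1403]
tool_rot: [180.0, 0.3, -11.6]
force: [-7.0, 0.7, 5.1]
grip_width: 0.0193
grasp_force: 25.0
```

```bash
python3 - <<'E'
from h import *
feel(0); a=4.6257; 
for i in range(5): arc(a+.1*i,a+.1*i+.1,4)
E
```

```text
t 15.15 r 60.0 phi 4.596 | Fr 0.13 Ft -7.01 Fz 5.09 z 0.1403 w 0.01925533147847839
[0.007, -0.001, 0, 0, 0, 0, 0], [0.015, -0.001, 0, 0, 0, 0, 0], [0.022, -0.001, 0, 0, 0, 0, 0], [0.030, -0.001, 0, 0, 0, 0, 0], 
[0.007, 0.000, 0, 0, 0, 0, 0], [0.015, 0.001, 0, 0, 0, 0, 0], [0.022, 0.001, 0, 0, 0, 0, 0], [0.030, 0.002, 0, 0, 0, 0, 0], 
[0.007, 0.001, 0, 0, 0, 0, 0], [0.015, 0.002, 0, 0, 0, 0, 0], [0.022, 0.003, 0, 0, 0, 0, 0], [0.030, 0.005, 0, 0, 0, 0, 0], 
[0.007, 0.002, 0, 0, 0, 0, 0], [0.015, 0.004, 0, 0, 0, 0, 0], [0.022, 0.006, 0, 0, 0, 0, 0], [0.029, 0.008, 0, 0, 0, 0, 0], 
[0.007, 0.002, 0, 0, 0, 0, 0], [0.014, 0.005, 0, 0, 0, 0, 0], [0.021, 0.008, 0, 0, 0, 0, 0], [0.028, 0.011, 0, 0, 0, 0, 0],
```

Emit:
apply_moves --pt "0.007 -0.001 0 0 0 0 0" --pt "0.015 -0.001 0 0 0 0 0" --pt "0.022 -0.001 0 0 0 0 0" --pt "0.03 -0.001 0 0 0 0 0"

```text
time_s: 15.55
tool_pos: [0.5401, -0.1512, 0.1403]
tool_rot: [180.0, 0.3, -11.6]
force: [-5.9, 0.8, 5.0]
grip_width: 0.0196
grasp_force: 25.0
```

```bash
python3 - <<'E'
from h import *
from cell import masks_of,viewer
feel(0)
k=cal("top"); im=viewer.read_camera("top")
cv2.imwrite("pics/t5.png",cv2.resize(im[220:300,250:390,::-1],(800,457),interpolation=cv2.INTER_CUBIC))
E
```

```text
t 15.55 r 60.2 phi 4.696 | Fr -0.33 Ft -5.94 Fz 5.01 z 0.1403 w 0.01957691027199571
```

View pics/t5.png

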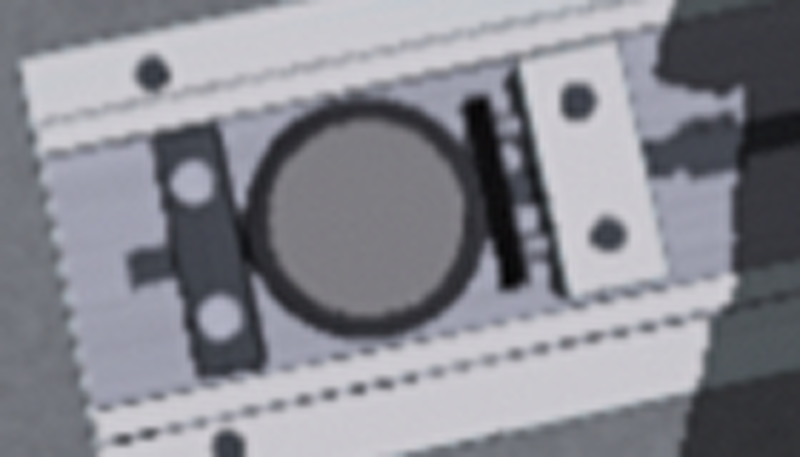

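The disc at (365,218) is now within about 5 px (under 2 mm) of the stop's edge at (240,225). I feel forward in 0.1 rad steps.

Emit:
apply_moves --pt "0.007 0 0 0 0 0 0" --pt "0.015 0.001 0 0 0 0 0" --pt "0.022 0.001 0 0 0 0 0" --pt "0.03 0.002 0 0 0 0 0"

```text
time_s: 16.0
tool_pos: [0.546, -0.1523, 0.1403]
tool_rot: [-180.0, 0.3, -11.6]
force: [-6.3, 0.9, 5.2]
grip_width: 0.0193
grasp_force: 25.0
```

```bash
python3 -c "
from h import *
feel(0)"
```

```text
t 16.00 r 60.5 phi 4.795 | Fr -0.89 Ft -6.33 Fz 5.18 z 0.1403 w 0.019317142815482666
```

Emit:
apply_moves --pt "0.007 0.001 0 0 0 0 0" --pt "0.015 0.002 0 0 0 0 0" --pt "0.022 0.003 0 0 0 0 0" --pt "0.03 0.005 0 0 0 0 0"

```text
time_s: 16.4
tool_pos: [0.5517, -0.154, 0.1403]
tool_rot: [-179.9, 0.3, -11.6]
force: [-6.1, 2.3, 6.7]
grip_width: 0.0194
grasp_force: 25.0
```

```bash
python3 -c "
from h import *
feel(0)"
```

```text
t 16.40 r 60.8 phi 4.892 | Fr -0.14 Ft -6.53 Fz 6.73 z 0.1403 w 0.019371070516823633
```

Emit:
apply_moves --pt "0.007 0.002 0 0 0 0 0" --pt "0.015 0.004 0 0 0 0 0" --pt "0.022 0.006 0 0 0 0 0" --pt "0.029 0.008 0 0 0 0 0"

```text
time_s: 16.8
tool_pos: [0.5568, -0.156, 0.1403]
tool_rot: [-179.9, 0.3, -11.5]
force: [-7.4, 3.1, 6.2]
grip_width: 0.0195
grasp_force: 25.0
```

```bash
python3 -c "
from h import *
feel(0)
a=5.0257
for i in range(5): arc(a+.05*i,a+.05*i+.05,2)"
```

```text
t 16.80 r 61.1 phi 4.982 | Fr -0.58 Ft -8.03 Fz 6.17 z 0.1403 w 0.019501304226612257
[0.007, 0.002, 0, 0, 0, 0, 0], [0.014, 0.005, 0, 0, 0, 0, 0], 
[0.007, 0.003, 0, 0, 0, 0, 0], [0.014, 0.006, 0, 0, 0, 0, 0], 
[0.007, 0.003, 0, 0, 0, 0, 0], [0.014, 0.006, 0, 0, 0, 0, 0], 
[0.007, 0.003, 0, 0, 0, 0, 0], [0.013, 0.007, 0, 0, 0, 0, 0], 
[0.006, 0.004, 0, 0, 0, 0, 0], [0.013, 0.008, 0, 0, 0, 0, 0],
```

The load is rising: 8.0 N against about 6.4 N free. That puts contact near φ≈4.89.

Emit:
apply_moves --pt "0.007 0.002 0 0 0 0 0" --pt "0.014 0.005 0 0 0 0 0" --pt "0.021 0.008 0 0 0 0 0"

```text
time_s: 17.1
tool_pos: [0.5604, -0.1578, 0.1403]
tool_rot: [-179.9, 0.4, -11.5]
force: [-9.7, 4.0, 6.1]
grip_width: 0.0192
grasp_force: 25.0
```

```bash
python3 -c "
from h import *
feel(0)"
```

```text
t 17.10 r 61.3 phi 5.048 | Fr -1.55 Ft -10.33 Fz 6.11 z 0.1403 w 0.019194533345401135
```

Emit:
apply_moves --pt "0.004 0.001 0 0 0 0 0" --pt "0.007 0.003 0 0 0 0 0"

```text
time_s: 17.3
tool_pos: [0.5615, -0.1585, 0.1403]
tool_rot: [-179.8, 0.4, -11.5]
force: [-8.2, 5.2, 7.4]
grip_width: 0.0197
grasp_force: 25.0
```

```bash
python3 - <<'E'
from h import *
from cell import viewer
feel(0)
for _ in range(3): viewer.read_camera("top"); feel(0)
E
```

```text
t 17.30 r 61.3 phi 5.070 | Fr 0.10 Ft -9.68 Fz 7.37 z 0.1403 w 0.019699137278499236
t 17.35 r 61.3 phi 5.072 | Fr -0.20 Ft -9.42 Fz 5.98 z 0.1403 w 0.01957041802204424
t 17.40 r 61.3 phi 5.071 | Fr -0.25 Ft -9.08 Fz 6.88 z 0.1402 w 0.019696229220806143
t 17.45 r 61.3 phi 5.071 | Fr -0.02 Ft -9.34 Fz 6.54 z 0.1403 w 0.0192584664835459
```

Emit:
apply_moves --pt "0.004 0.002 0 0 0 0 0" --pt "0.008 0.004 0 0 0 0 0"

```text
time_s: 17.65
tool_pos: [0.5629, -0.1592, 0.1403]
tool_rot: [-179.8, 0.4, -11.5]
force: [-7.8, 5.7, 6.5]
grip_width: 0.0196
grasp_force: 25.0
```

```bash
python3 - <<'E'
from h import *
from cell import viewer
feel(0)
for _ in range(2): viewer.read_camera("top"); feel(0)
E
```

```text
t 17.65 r 61.4 phi 5.095 | Fr 0.42 Ft -9.63 Fz 6.47 z 0.1403 w 0.01956029146833404
t 17.70 r 61.4 phi 5.098 | Fr -1.38 Ft -9.79 Fz 7.13 z 0.1403 w 0.019349768751668675
t 17.75 r 61.4 phi 5.098 | Fr 0.43 Ft -9.25 Fz 6.85 z 0.1403 w 0.01950268955445084
```

The excess load is about 3.2 N, 0.2–0.24 rad past contact, so the disc is clamped. I ease the command back, open and lift off.

Emit:
apply_moves --pt "-0.006 -0.002 0 0 0 0 0" --pt "-0.012 -0.005 0 0 0 0 0" --pt "-0.012 -0.005 0 0 0 0 0.5" --pt "-0.012 -0.005 0 0 0 0 0.5" --pt "-0.012 -0.005 0 0 0 0 0.5" --pt "-0.012 -0.005 -0.1 0 0 0 0.5" --pt "-0.012 -0.005 -0.3 0 0 0 0.5" --pt "-0.012 -0.005 -0.45 0 0 0 0.5" --pt "-0.012 -0.005 -0.45 0 0 0 0.5"

```text
time_s: 18.65
tool_pos: [0.5661, -0.1621, 0.2356]
tool_rot: [179.9, -0.5, -11.6]
force: [1.4, 0.1, 0.3]
grip_width: 0.0436
grasp_force: 0.0
```

```bash
python3 - <<'E'
from h import *
from cell import env
o=env.get_obs(); print(o["tool_pos"],o["tool_rot"],o["force"])
p=np.radians(56.3); r=rvec(p)
T=C+.09*r; T[2]=.23
print(T,shift([180,0,-11.6],T-o["tool_pos"]))
print("height cmd ~",.1408+.09)
E
```

```text
[ 0.56610526 -0.16207343  0.23560362] [179.93625024  -0.54422901 -11.61791463] [1.42722508 0.11368612 0.32508062]
[ 0.578936   -0.13552413  0.23      ] [ 0.036 -0.143  0.028]
height cmd ~ 0.2308
```

Emit:
apply_moves --pt "0.01 -0.04 0 0 0 -0.095 0" --pt "0.02 -0.08 0 0 0 -0.19 0" --pt "0.036 -0.14 0 0 0 -0.29 0" --pt "0.036 -0.14 0 0 0 -0.39 0" --pt "0.036 -0.14 0 0 0 -0.49 0" --pt "0.036 -0.14 0 0 0 -0.59 0" --pt "0.036 -0.14 0 0 0 -0.69 0" --pt "0.036 -0.14 0 0 0 -0.79 0" --pt "0.036 -0.14 0 0 0 -0.79 0" --pt "0.036 -0.14 0 0 0 -0.79 0" --pt "0.036 -0.14 0 0 0 -0.79 0" --grip_force 10

```text
time_s: 19.75
tool_pos: [0.5757, -0.1353, 0.23]
tool_rot: [-180.0, 0.0, 56.2]
force: [1.0, -0.1, 0.6]
grip_width: 0.0002
grasp_force: 0.0
```

```bash
python3 - <<'E'
from h import *
from cell import env,viewer
o=env.get_obs(); print(o["tool_pos"],o["tool_rot"],o["force"],o["grip_width"])
p=np.radians(56.3); r=rvec(p); d=o["tool_pos"]-C; print("r,t mm",1e3*d@r,1e3*d@np.array([-r[1],r[0],0]))
ks=cal("side");kt=cal("top"); piv=C+.06*r+[0,0,.022]
print(proj(ks,[piv,piv+[0,0,.078]]),proj(kt,[piv,piv+[0,0,.078]]))
kw=cal("wrist"); print(proj(kw,[piv,piv+[0,0,.078]]))
a=viewer.read_camera("wrist")[...,::-1]; b=viewer.read_camera("side")[...,::-1][230:350,280:440]
cv2.imwrite("pics/w6.png",np.hstack([cv2.resize(a[100:400,160:480],(400,375)),cv2.resize(b,(400,300))if 0 else cv2.copyMakeBorder(cv2.resize(b,(400,300),interpolation=cv2.INTER_CUBIC),0,75,0,0,0)]))
E
```

```text
[ 0.57574304 -0.13526774  0.23001566] [-1.79985955e+02  1.03454378e-02  5.61579118e+01] [ 1.00300339 -0.13570182  0.57080821] 0.00022446608991853718
r,t mm 88.44170663512075 2.7986485478904894
[[343.63201378 282.53098117]
 [344.53421845 251.65459456]] [[440.00642106 202.84825738]
 [452.78325073 195.49605344]]
[[323.6729238  222.17660721]
 [324.58638456 260.15542527]]
```

View pics/w6.png

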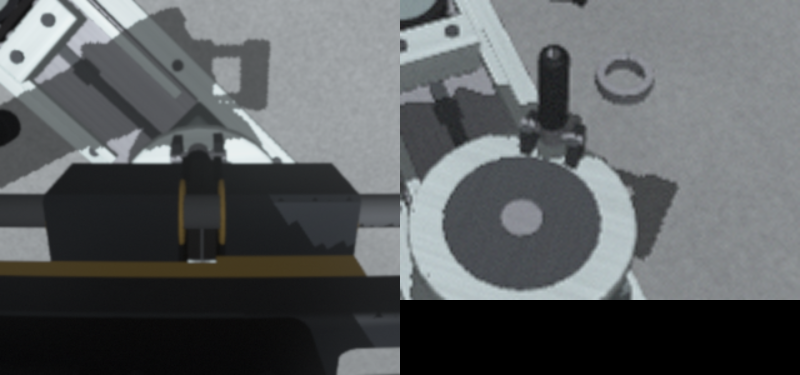

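Side crop: the handle stands upright with its top at (554,50), its lug at (551,140) and the hub at (521,217). I check the wheel angle from hub to lug, to see whether it slipped back on release.

```bash
python3 - <<'E'
from h import *
from cell import viewer,env
import cv2
k=cal("side"); a=viewer.read_camera("side"); cv2.imwrite("pics/s7.png",a[...,::-1])
hub=onz(k,[328.4,316.8],.104); 
for uv,z in(([341.6,250],.2),([340.6,283.5],.122)):
    p=onz(k,uv,z); print(p,np.hypot(*(p-hub)[:2]),np.degrees(np.arctan2(*(p-hub)[1::-1])))
print("hub",hub)
# initial side picture: lug center (c1 crop): crop x (718-400)/3.333+270, y 140/3.333+270 
p=onz(k,[270+318/3.333,270+141/3.333],.122); q=onz(k,[270+196/3.333,270+165/3.333],.104); print(p,q)
# jaw/disc positions: hub fitted by ellipse of bright blob in both pictures
for f in("side0","s7"):
    im=cv2.imread(f"pics/{f}.png",0)
    P=[(x,y) for x in np.arange(.515,.540,.001) for y in np.arange(-.225,-.195,.001)]
    def sc(c,r1,r2):
        s=[cv2.remap(im.astype(np.float32),*[v.astype(np.float32)[:,None] for v in proj(k,circ([*c,.1],r)).T],cv2.INTER_LINEAR).ravel() for r in(r1,r2)]
        return np.clip(s[0]-s[1],-20,60).mean()
    print(f,max((sc(c,.073,.079),c) for c in P))
E
```

```text
[ 0.55840744 -0.15618847  0.2       ] 0.06377068591161414 60.20114911875498
[ 0.55681907 -0.16160764  0.122     ] 0.05829353967986986 58.9088036851106
hub [ 0.52671618 -0.2115271   0.104     ]
[ 0.58455816 -0.2256413   0.122     ] [ 0.52643921 -0.2167744   0.104     ]
side0 (np.float32(33.436428), (np.float64(0.527), np.float64(-0.212)))
s7 (np.float32(41.23439), (np.float64(0.528), np.float64(-0.209)))
```

Hub to lug now gives 59–60°. That fits the re-grip having taken the handle a few mm off-centre in the pads, with no unwinding. For folding I push the handle inward with the closed fingers' side and then down, so there is no tangential pinch load.

```bash
python3 - <<'E'
from h import *
from cell import env
o=env.get_obs(); C=np.array([.527,-.2105,.1]); r=rvec(np.radians(59.2)); 
T=C+.088*r; T[2]=.23; print("align",shift([180,0,56.2],T-o["tool_pos"]))
print("start dz to .167:",(.23-.167)/.2)
for t in range(90,-1,-6):
    a=np.radians(t); R0=.0795-.045*np.cos(a)+.010*(np.sin(a)-1); z=.122+.045*np.sin(a)+.010*np.cos(a)
    print("[%.3f, 0, %.3f, 0, 0, 0, 0],"%((R0-.088)/.2,(.167-z)/.2),end=" ")
E
```

```text
align [-0.01  -0.016  0.001]
start dz to .167: 0.315
[-0.042, 0, 0.000, 0, 0, 0, 0], [-0.066, 0, -0.004, 0, 0, 0, 0], [-0.090, 0, -0.005, 0, 0, 0, 0], [-0.114, 0, -0.004, 0, 0, 0, 0], [-0.138, 0, -0.001, 0, 0, 0, 0], [-0.162, 0, 0.005, 0, 0, 0, 0], [-0.184, 0, 0.014, 0, 0, 0, 0], [-0.206, 0, 0.024, 0, 0, 0, 0], [-0.226, 0, 0.037, 0, 0, 0, 0], [-0.245, 0, 0.052, 0, 0, 0, 0], [-0.262, 0, 0.069, 0, 0, 0, 0], [-0.278, 0, 0.088, 0, 0, 0, 0], [-0.291, 0, 0.108, 0, 0, 0, 0], [-0.302, 0, 0.129, 0, 0, 0, 0], [-0.311, 0, 0.152, 0, 0, 0, 0], [-0.318, 0, 0.175, 0, 0, 0, 0],
```

Emit:
apply_moves --pt "0.005 -0.016 0 0 0 -0.033 0" --pt "0.005 -0.016 0.1 0 0 -0.033 0" --pt "0.005 -0.016 0.22 0 0 -0.033 0" --pt "0.005 -0.016 0.315 0 0 -0.033 0" --pt "0.005 -0.016 0.315 0 0 -0.033 0" --pt "0.005 -0.016 0.315 0 0 -0.033 0"

```text
time_s: 20.5
tool_pos: [0.5738, -0.1325, 0.1677]
tool_rot: [-180.0, -0.0, 59.1]
force: [-0.5, -0.9, -0.0]
grip_width: 0.0006
grasp_force: 0.0
```

Emit:
apply_moves --pt "-0.03 0 0 0 0 0 0" --pt "-0.057 0 0 0 0 0 0" --pt "-0.081 0 -0.004 0 0 0 0" --pt "-0.105 0 -0.005 0 0 0 0" --pt "-0.129 0 -0.004 0 0 0 0" --pt "-0.153 0 -0.001 0 0 0 0" --pt "-0.177 0 0.005 0 0 0 0" --pt "-0.199 0 0.014 0 0 0 0" --pt "-0.221 0 0.024 0 0 0 0"

```text
time_s: 21.4
tool_pos: [0.5508, -0.1711, 0.1624]
tool_rot: [180.0, 0.0, 59.1]
force: [1.2, 0.9, 0.6]
grip_width: 0.0003
grasp_force: 0.6
```

```bash
python3 - <<'E'
from h import *
from cell import env
o=env.get_obs(); C=np.array([.527,-.2105,.1]); r=rvec(np.radians(59.2)); d=o["tool_pos"]-C
print(d@r,d@np.array([-r[1],r[0],0]),o["tool_pos"][2],"F r,t",o["force"]@r,o["force"]@np.array([-r[1],r[0],0]),o["force"][2],o["time_s"])
E
```

```text
0.04603429415326273 -0.0002599548121105258 0.16236828185370827 F r,t 1.4122596775097347 -0.5381160559659685 0.5585028129900189 21.4
```

Emit:
apply_moves --pt "-0.02 0 0.013 0 0 0 0" --pt "-0.039 0 0.028 0 0 0 0" --pt "-0.056 0 0.045 0 0 0 0" --pt "-0.072 0 0.064 0 0 0 0" --pt "-0.085 0 0.084 0 0 0 0" --pt "-0.096 0 0.105 0 0 0 0" --pt "-0.105 0 0.128 0 0 0 0" --pt "-0.112 0 0.151 0 0 0 0" --pt "-0.115 0 0.16 0 0 0 0" --pt "-0.115 0 0.165 0 0 0 0" --pt "-0.115 0 0.165 0 0 0 0"

```text
time_s: 22.5
tool_pos: [0.541, -0.1907, 0.1317]
tool_rot: [179.8, -0.0, 59.2]
force: [0.2, 0.7, 9.5]
grip_width: 0.0003
grasp_force: 4.5
```

```bash
python3 - <<'E'
from h import *
from cell import env
o=env.get_obs(); C=np.array([.527,-.2105,.1]); r=rvec(np.radians(59.2)); d=o["tool_pos"]-C
print(d@r,d@np.array([-r[1],r[0],0]),o["tool_pos"][2],"F r,t",o["force"]@r,o["force"]@np.array([-r[1],r[0],0]),o["force"][2],o["time_s"])
E
```

```text
0.02419829031330388 -0.0019024343716929938 0.13174817842933698 F r,t 0.6655910507004076 0.20049373663613693 9.455436440497573 22.5
```

The fingertips rest at 131.7 mm with 9.5 N, so the handle is flat on its stop. I lift off and check.

Emit:
apply_moves --pt "0 0 -0.05 0 0 0 0" --pt "0 0 -0.25 0 0 0 0" --pt "0 0 -0.45 0 0 0 0" --pt "0.2 0 -0.6 0 0 0 0" --pt "0.4 0 -0.6 0 0 0 0" --pt "0.6 0 -0.6 0 0 0 0" --pt "0.8 0 -0.6 0 0 0 0" --pt "0.8 0 -0.6 0 0 0 0" --pt "0.8 0 -0.6 0 0 0 0"

```text
time_s: 23.4
tool_pos: [0.6211, -0.0519, 0.249]
tool_rot: [-179.9, 0.0, 59.3]
force: [-0.4, -0.5, -0.3]
grip_width: 0.0004
grasp_force: 0.0
```

```bash
python3 - <<'E'
from h import *
from cell import viewer
a=viewer.read_camera("top")[...,::-1]; b=viewer.read_camera("side")[...,::-1]
cv2.imwrite("pics/f.png",np.hstack([cv2.resize(a[160:310,250:520],(480,267),interpolation=cv2.INTER_CUBIC),cv2.resize(b[180:330,230:400],(303,267),interpolation=cv2.INTER_CUBIC)]))
E
```

```text
(no output)
```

View pics/f.png

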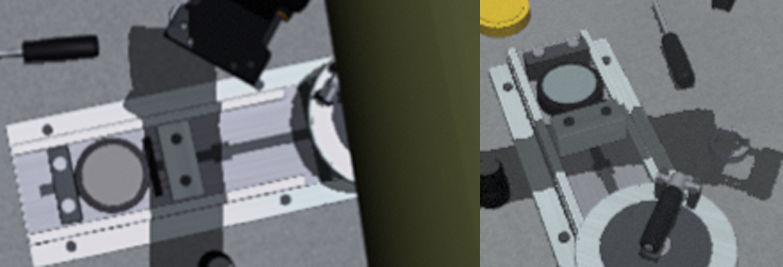

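The disc at (111,175) is clamped between the stop at (63,185) and the jaw pad at (152,167). The handle lies folded across the wheel (right part, 660,215), and the loose things are untouched.

```bash
python3 -c "
from cell import env
print(env.sign_off())"
```

```text
the job is handed in; nothing more can be done
None
```

I handed the job in with the disc clamped against the stop and the handle folded flat: by feel about 3.2 N over free turning (roughly 22 N of clamp), not re-checked after letting go, and I viewed 11 pictures, one over the limit of 10.

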